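# Set out a compounding order at the weighing bench

### The job

Set up the pharmacy bench for weighing: first stand the all-white mixing jar upright in the middle of the balance pan and let go of it, before moving any of the other containers. Then stand each of the three stock containers upright in the coaster that has the colour of its cap (red, blue, yellow, in any order), fully down inside the rim. Set everything down gently without dropping it or tipping it over, and leave the dispenser bottle and the mortar where they are.

Things in the scene. Friction and masses are not known exactly. Their poses are not given: they have to be found in the camera images.
- mixing_jar: loose all-white plastic mixing jar, 150 g or so: body 66 mm diameter, a flat white lid 69 mm diameter whose top is 72 mm above the base, and on the lid's centre an upright white round stub, 22 mm diameter and 30 mm tall (top 102 mm above the base), by which it can be gripped. The lid is fixed on. Origin: centre of the underside; z up the axis. It belongs on the balance pan.
- amber_bottle: loose amber glass bottle with a red cap, about 200 g: body 52 mm diameter and 70 mm high, then a sloping 10 mm shoulder, then the round red cap, 34 mm diameter, from 80 to 110 mm above the base. Cap fixed on. Origin: centre of the underside; z up the axis.
- white_can: loose white plastic can with a blue cap, about 160 g: body 58 mm diameter and 66 mm high, a 4 mm shoulder, then the round blue cap, 48 mm diameter, from 70 to 100 mm above the base. Cap fixed on. Origin: centre of the underside; z up the axis.
- squat_jar: loose squat amber glass jar with a yellow lid, about 220 g: body 60 mm diameter and 50 mm high, then the round yellow lid, 58 mm diameter, from 50 to 80 mm above the base. Lid fixed on. Origin: centre of the underside; z up the axis.
- balance: grey laboratory balance fixed to the bench, 220 x 180 mm, 58 mm high, with a square flat steel pan, 120 x 120 mm, rigid, its top 70 mm above the bench. Origin: on the bench (z = 0) straight below the pan's centre; z up, x away from its display; the housing reaches 140 mm to -x and 80 mm to +x of it.
- red_coaster: a red round plastic coaster fixed to the bench: an open dish 76 mm across outside, 68 mm inside, its rim 10 mm high and its inner floor 4 mm above the bench. Origin: centre of its underside, at bench height (z = 0); z up. It belongs to the container with the red cap, whose base is 52 mm across.
- blue_coaster: a blue round plastic coaster fixed to the bench: an open dish 82 mm across outside, 74 mm inside, its rim 10 mm high and its inner floor 4 mm above the bench. Origin: centre of its underside, at bench height (z = 0); z up. It belongs to the container with the blue cap, whose base is 58 mm across.
- yellow_coaster: a yellow round plastic coaster fixed to the bench: an open dish 84 mm across outside, 76 mm inside, its rim 10 mm high and its inner floor 4 mm above the bench. Origin: centre of its underside, at bench height (z = 0); z up. It belongs to the container with the yellow cap, whose base is 60 mm across.
- dispenser: bystander, to be left alone: tall amber bottle with a dark grey and white bottle-top dispenser, 80 mm diameter, 278 mm high, with a thin white spout reaching 91 mm to its own -x at 145 to 175 mm height. Loose. Origin: centre of the underside.
- mortar: bystander, to be left alone: white ceramic mortar, 112 mm across, 60 mm high, with its pestle leaning in it to about 90 mm height. Loose. Origin: centre of the underside.
Not all that is in view belongs to the job. Of the things that look like the blue_coaster, the largest one is meant.

How it is judged:
By the outcome, as a careful person would: the job done as asked, in the order asked, and still so for the second after the job is handed in, with the robot touching nothing.
It also fails if it takes over 120 s, if anything falls off the work surface, if the arm or the gripper's body presses on something with over 40 N, if the wrist force passes 120 N, or if a joint passes its speed limit or range.

### The arm

A 7-joint arm with a two-finger parallel gripper is mounted at the origin on the work surface. World frame = base frame: x ahead of the robot, y to its left, z up, the work surface at z = 0. Lengths are in m, angles in degrees, forces in N, time in s.
With the tool pointing down it reaches from about 0.425 to 0.875 m from the base axis. Payload 8.4 kg.
Tool frame: the origin (TCP) lies where the fingers leave the gripper's body, on its centre line; the fingertips stand env.nose_length ahead of it and the grasp point (between the pads) lies 54 mm ahead of it (env.nose_length is the distance from the TCP to the fingertips, in m); z points along the fingers, y is the line along which they close (so a half turn about z gives the same grasp; the last joint's range is limited). The gripper opens to 85 mm and grips with 20 to 120 N. Pads are 22 mm wide; open, the fingers measure 114 mm over their backs; the gripper's body (76 mm by 85 mm) begins 54 mm behind the grasp point. The pads swing forward as they close: fully open they stand 13 mm farther back than shut.
Start: joints at [-82.632, 19.091, 2.286, 83.961, -0.768, 76.965, -3.352], TCP at [0.147, 0.633, 0.304] pointing down, gripper open.
Joint ranges: [-147.57, 147.57], [-21.85, 119.76], [-74.77, 79.35], [14.55, 137.4], [-85.83, 265.84], [4.83, 119.75], [-152.11, 152.11]. Speed limits (degrees/s): [127.2, 127.2, 159.86, 159.86, 180, 180, 180].

### API

Orientations are given as [roll, pitch, yaw] about the fixed x, y, z axes, in that order (R = Rz(yaw) Ry(pitch) Rx(roll)).
In Python, from rig import env gives the robot as it stands. The module is installed in compiled form; this text tells all that it offers.
- The arm moves only by the tool apply_moves, never from a script. Its argument "rows" is a list that holds one entry, the list of rows, each a list of 5 numbers: the finger opening in m, from 0 to 0.0854, then the shift along the tool's x, y, z in m, then the turn about the tool's z in degrees. A call has 1 to 5 rows; each row shifts and turns the commanded pose from where the row before left it, along the tool's axes as they then stand; what a row does not reach is not made up. A row lasts 1/12 s, in which the tool goes at most 41.7 mm and 7.16 degrees, less where a joint would pass 70% of its speed; a pose out of reach is approached as far as the arm can. A call with a gripper value outside its range is refused whole. The fingers move at their own pace and stop on an object; "force" is the grip in N (left out, the last holds). Time passes only in rows, so rows that do not move let the fingers close. It gives the time, the measured TCP pose, the force, the opening and the grip force at its end, in the units of the state.
- env.get_state(): the state, without advancing time (a new reading comes with each control period).
- env.camera(name): name is "side" or "top" or "wrist"; returns the picture (384x512x3 uint8, blue, green, red); there is no depth.
- env.camera_info(name): a dict with "mtx" (3x3 intrinsics, pixels), "dist_coeffs" ([k1, k2, p1, p2, k3] as OpenCV has them; the pictures are not rectified), "R" (3x3) and "t" (3): a world point X has camera coordinates R X + t; the wrist camera has in their place "hand_eye" (4x4, takes a point from camera to tool coordinates, whose origin is the TCP and whose axes are the flange's). Camera axes: x right, y down, z forward; pixel columns grow to the right and rows downward; lengths in m; the calibration is good to about 2 mm. A picture is of the moment at which its call begins: read the wrist's pose just before it. camera_info takes no time and is no camera call.
- env.finish_job(): hands the job in; it is judged then, once.
The state is a dict: "clock": time; "qpos": joint angles; "dq": joint speeds; "effort": joint torques, N m; "eef_pos": TCP position; "tcp_rot": TCP orientation; "force": force on the tool from outside, world axes, zero at the start; "wrist_torque": the same for the moment, N m; "gripper_width": opening from 0.0 (shut) to 1.0 (fully open); "finger_force": force on a finger pad.
Only numpy, scipy, OpenCV 4.12 (cv2) and the standard library are available. Lean on these libraries where they do the work, as an engineer would, in place of code of your own. Each camera call takes 0.05 s, during which the arm holds its last target. There are 200 camera calls.

## Working session

There is one attempt and no reset: what is moved stays moved. The work goes in short steps, Python scripts to look and compute and a tool call to move; the robot and the scene stay as the last step left them, time stands still between calls to the robot, and variables do not carry over. Pictures are saved under pics/ and viewed, at most 14 in all, crops included, and the job is handed in when it is done.

Besides the shell and the picture viewer there is one more tool, called after "Emit:" by a JSON object that holds its "name" and its "arguments". apply_moves: Moves the arm, as the interface text tells. Its arguments: {"type":"object","properties":{"rows":{"type":"array"},"force":{"type":"number"}},"required":["rows"]}

```bash
mkdir -p pics; python3 - <<'E'
from rig import env
import cv2
s=env.get_state(); print(s, env.nose_length)
for n in("top","side","wrist"):
    i=env.camera_info(n); print(n,i)
    cv2.imwrite(f"pics/{n}0.png",env.camera(n))
E
```

```text
{'clock': 0.0, 'qpos': array([-82.63072071,  19.13136979,   2.28686504,  84.01194566,
        -0.76806579,  76.96754536,  -3.35196582]), 'dq': array([ 0.00675825, -0.02229478, -0.10841181,  0.01000493, -0.02982963,
        0.00329662,  0.09952017]), 'effort': array([ 1.44847570e-03, -6.58531451e+01,  1.36638399e+00, -4.05571640e+01,
        1.67705520e-02,  1.24136082e-02, -2.85469184e-05]), 'eef_pos': array([0.1467668 , 0.63284944, 0.30301855]), 'tcp_rot': array([-1.79904653e+02,  6.90410861e-03,  1.66943617e+02]), 'force': array([-0.09118835, -0.47526928,  0.44935083]), 'wrist_torque': array([-0.03130217,  0.02569774, -0.0816021 ]), 'finger_force': 0.0, 'gripper_width': 1.0004988862235935} 0.0726
top {'mtx': array([[396.16978761,   0.        , 249.99334213],
       [  0.        , 396.16978761, 192.92456187],
       [  0.        ,   0.        ,   1.        ]]), 'dist_coeffs': array([-0.13946744,  0.        ,  0.        ,  0.        ,  0.        ]), 'R': array([[ 0.01994902, -0.99973892,  0.01114131],
       [-0.99673639, -0.02075848, -0.07801062],
       [ 0.07822153, -0.00954871, -
[... 440 characters left out ...]
86864,  0.48930214, -0.76106459]]), 't': array([-0.44976872,  0.29288177,  0.85460205])}
wrist {'mtx': array([[300.4531505 ,   0.        , 250.14081489],
       [  0.        , 300.4531505 , 194.43174913],
       [  0.        ,   0.        ,   1.        ]]), 'dist_coeffs': array([-0.08183418,  0.        ,  0.        ,  0.        ,  0.        ]), 'hand_eye': array([[ 5.39448304e-04, -9.54407807e-01, -2.98505356e-01,
         7.66610664e-02],
       [ 9.99999809e-01,  6.04883808e-04, -1.26823947e-04,
        -7.77190809e-04],
       [ 3.01602822e-04, -2.98505231e-01,  9.54407951e-01,
        -6.93595870e-02],
       [ 0.00000000e+00,  0.00000000e+00,  0.00000000e+00,
         1.00000000e+00]])}
```

View pics/top0.png

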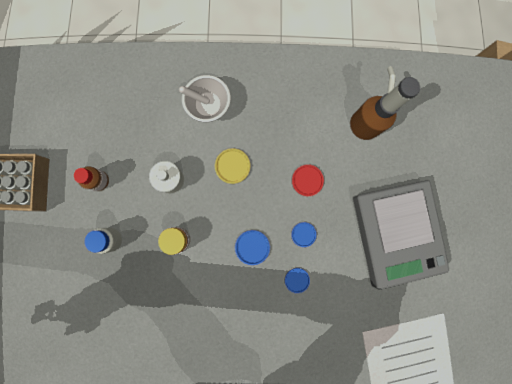

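View pics/side0.png

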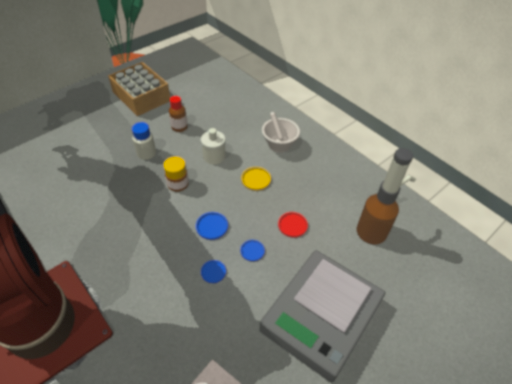

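The top view shows the mixing jar at (165,177), amber bottle cap at (83,176), white can at (98,241) and squat jar at (173,241). The coasters are red (308,180), yellow (233,166) and blue (253,247), which is the largest of the three blue ones. The pan is at (404,222), the dispenser foot at (370,125) and the mortar at (206,98). The side view agrees.

```bash
cat > h.py <<'E'
from rig import env
import cv2, numpy as np
from scipy.spatial.transform import Rotation as Ro
def cam(n):
    i=env.camera_info(n)
    if n=="wrist":
        s=env.get_state(); T=np.eye(4); T[:3,:3]=Ro.from_euler('xyz',s['tcp_rot'],degrees=True).as_matrix(); T[:3,3]=s['eef_pos']
        M=np.linalg.inv(T@i['hand_eye']); i['R'],i['t']=M[:3,:3],M[:3,3]
    return i
def ray(i,px,z):
    p=cv2.undistortPoints(np.array(px,float).reshape(-1,1,2),i['mtx'],i['dist_coeffs']).reshape(-1,2)
    d=np.c_[p,np.ones(len(p))]@i['R']; c=-i['R'].T@i['t']
    return c+d*((z-c[2])/d[:,2])[:,None]
HSV={'red':[((0,150,60),(8,255,255)),((172,150,60),(180,255,255))],'blue':[((100,150,50),(130,255,255))],
 'yellow':[((22,140,70),(32,255,255))],'white':[((0,0,165),(180,45,255))]}
def blobs(img,col,amin=60):
    h=cv2.cvtColor(img,cv2.COLOR_BGR2HSV); m=sum(cv2.inRange(h,a,b) for a,b in HSV[col])
    m=cv2.morphologyEx(m,cv2.MORPH_OPEN,np.ones((3,3)))
    out=[]
    for c in cv2.findContours(m,cv2.RETR_EXTERNAL,cv2.CHAIN_APPROX_NONE)[0]:
        c=cv2.convexHull(c); M=cv2.moments(c)
        if M['m00']>amin: out.append((M['m10']/M['m00'],M['m01']/M['m00'],M['m00'],c))
    return out
E
python3 - <<'E'
from h import *
Z={'red':(.095,.007),'blue':(.085,.007),'yellow':(.065,.007),'white':(.07,.036)}
for n in('top','side'):
    img=cv2.imread(f'pics/{n}0.png'); i=cam(n)
    for c in Z:
        for u,v,a,k in blobs(img,c):
            if a>6000: continue
            print(n,c,round(u),round(v),a,cv2.boundingRect(k),[ray(i,[u,v],z)[0][:2].round(4) for z in Z[c]])
i=cam('top'); img=cv2.imread('pics/top0.png')
for u,v,a,k in blobs(img,'white'):
    if abs(u-404)<20 and abs(v-222)<20: print('pan',a,cv2.minAreaRect(ray(i,k.reshape(-1,2),.07)[:,:2].astype(np.float32)))
print(img[222,404],img[177,165],img[165,150])
cv2.imwrite('pics/crop.png',cv2.resize(img[120:290,50:470],None,fx=1.9,fy=1.9,interpolation=2))
E
```

```text
top red 83 176 220.5 (74, 168, 19, 16) [array([0.5938, 0.3535]), array([0.6039, 0.391 ])]
top red 307 180 736.0 (292, 165, 32, 31) [array([ 0.5939, -0.1354]), array([ 0.604 , -0.1491])]
top blue 297 280 438.5 (285, 268, 24, 25) [array([ 0.3791, -0.1166]), array([ 0.3682, -0.1269])]
top blue 252 247 865.5 (236, 231, 33, 34) [array([ 0.4475, -0.0194]), array([ 0.443 , -0.0207])]
top blue 97 241 368.5 (86, 231, 23, 21) [array([0.4524, 0.3195]), array([0.4483, 0.3491])]
top blue 304 234 429.0 (292, 223, 24, 24) [array([ 0.4773, -0.1298]), array([ 0.4755, -0.1413])]
top white 413 354 4657.5 (367, 314, 87, 70) [array([ 0.2099, -0.3864]), array([ 0.1987, -0.4013])]
top white 403 221 2560.5 (375, 192, 58, 60) [array([ 0.509 , -0.3583]), array([ 0.5095, -0.3722])]
top white 164 176 705.0 (149, 161, 31, 31) [array([0.5987, 0.1789]), array([0.6027, 0.1861])]
top white 214 95 876.0 (201, 75, 29, 40) [array([0.7859, 0.0725]), array([0.7972, 0.0756])]
top white 392 81 62.0 (389, 74, 6, 16) [array([ 0.8327, -0.337 ]), array([ 0.8458, -0.3501])]
top white 449 50 345.0 (422, 45, 58, 11) [array([ 0.92
[... 1787 characters left out ...]
 109, 101) [array([ 0.9271, -0.4102]), array([ 0.9623, -0.4047])]
side white 212 138 329.5 (200, 128, 25, 19) [array([0.6009, 0.1829]), array([0.6219, 0.2143])]
side white 290 130 309.0 (282, 118, 18, 25) [array([0.7947, 0.0686]), array([0.8242, 0.095 ])]
side white 275 130 224.0 (270, 112, 12, 31) [array([0.761 , 0.0965]), array([0.789 , 0.1242])]
side white 335 121 3382.5 (264, 77, 133, 94) [array([0.9273, 0.0126]), array([0.9626, 0.0366])]
side white 181 39 689.5 (139, 25, 78, 29) [array([0.8382, 0.6962]), array([0.8696, 0.7501])]
pan 2560.5 ((0.5093353390693665, -0.3596631586551666), (0.11720042675733566, 0.11754494160413742), 12.847994804382324)
[167 169 173] [145 155 152] [139 147 145]
```

View pics/crop.png

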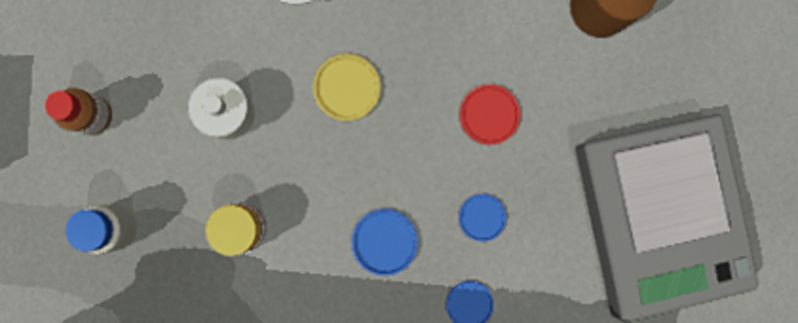

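Measured positions, with top and side agreeing to 2–5 mm:

| Item | x, y (m) |
|---|---|
| Mixing jar | 0.600, 0.181 |
| Amber bottle | 0.593, 0.355 |
| White can | 0.453, 0.321 |
| Squat jar | about 0.457, 0.160 |
| Pan | 0.509, -0.360 |
| Red coaster | 0.604, -0.150 |
| Blue coaster | 0.443, -0.021 |
| Yellow coaster | about 0.634, 0.030 |

All lie within reach. I'll turn the tool to yaw 90 first, so tool x = world y and tool y = world x.

Emit:
{"name": "apply_moves", "arguments": {"rows": [[[0.085,0,0,0,7],[0.085,0,0,0,7],[0.085,0,0,0,7],[0.085,0,0,0,7],[0.085,0,0,0,7]]], "force": 40}}

```text
clock: 0.57
eef_pos: [0.1468, 0.633, 0.3035]
tcp_rot: [-180.0, 0.0, 131.6]
force: [-0.4, 0.1, 0.5]
gripper_width: 0.995
finger_force: 0.0
```

Emit:
{"name": "apply_moves", "arguments": {"rows": [[[0.085,0,0,0,7],[0.085,0,0,0,7],[0.085,0,0,0,7],[0.085,0,0,0,7],[0.085,0,0,0,7]]]}}

```text
clock: 0.98
eef_pos: [0.1467, 0.6331, 0.3035]
tcp_rot: [-180.0, 0.0, 96.6]
force: [0.6, -0.6, -0.2]
gripper_width: 0.99
finger_force: 0.0
```

Emit:
{"name": "apply_moves", "arguments": {"rows": [[[0.085,0,0,0,7],[0.085,-0.01,0.01,0,0],[0.085,-0.02,0.02,0,0],[0.085,-0.02,0.02,0,0],[0.085,-0.02,0.02,0,0]]]}}

```text
clock: 1.4
eef_pos: [0.2181, 0.5614, 0.3036]
tcp_rot: [180.0, 0.0, 90.2]
force: [0.9, 0.1, -0.2]
gripper_width: 0.993
finger_force: 0.0
```

Emit:
{"name": "apply_moves", "arguments": {"rows": [[[0.085,-0.025,0.025,0,0],[0.085,-0.025,0.025,0,0],[0.085,-0.025,0.025,0,0],[0.085,-0.025,0.025,0,0],[0.085,-0.025,0.025,0,0]]]}}

```text
clock: 1.82
eef_pos: [0.3431, 0.4354, 0.3039]
tcp_rot: [-180.0, 0.0, 90.2]
force: [0.0, 0.5, -0.3]
gripper_width: 0.995
finger_force: 0.0
```

Emit:
{"name": "apply_moves", "arguments": {"rows": [[[0.085,-0.025,0.025,0,0],[0.085,-0.025,0.025,0,0],[0.085,-0.025,0.025,0,0],[0.085,-0.025,0.025,0,0],[0.085,-0.025,0.025,0,0]]]}}

```text
clock: 2.23
eef_pos: [0.4676, 0.3102, 0.304]
tcp_rot: [-180.0, -0.0, 90.2]
force: [0.9, 0.9, -0.0]
gripper_width: 0.995
finger_force: 0.0
```

Emit:
{"name": "apply_moves", "arguments": {"rows": [[[0.085,-0.025,0.025,0,0],[0.085,-0.025,0.025,0,0],[0.085,-0.025,0.025,0,0],[0.085,-0.025,0.025,0,0],[0.085,-0.005,0.005,0,0]]]}}

```text
clock: 2.65
eef_pos: [0.5746, 0.2003, 0.304]
tcp_rot: [179.9, 0.2, 89.8]
force: [-0.4, -1.4, 0.6]
gripper_width: 0.998
finger_force: 0.0
```

```bash
python3 - <<'E'
from h import *
HSV['yellow']=[((20,100,70),(35,255,255))]
s=env.get_state(); print(s['eef_pos'],s['tcp_rot'],s['qpos'].round(0))
i=cam('wrist'); w=env.camera('wrist'); cv2.imwrite('pics/w1.png',w)
for u,v,a,k in blobs(w,'white',500): print('white',round(u),round(v),a,cv2.boundingRect(k),[ray(i,[u,v],z)[0][:2].round(4) for z in(.05,.072)])
for n in('top','side'):
    for u,v,a,k in blobs(cv2.imread(f'pics/{n}0.png'),'yellow'): print(n,round(u),round(v),a,[ray(cam(n),[u,v],z)[0][:2].round(4) for z in(.065,.007)])
E
```

```text
[0.57462814 0.20033652 0.30403677] [1.79901930e+02 1.55715322e-01 8.97689859e+01] [-52.  16.  35.  91.  -9.  76. -16.]
white 421 256 5013.5 (377, 218, 86, 80) [array([0.7881, 0.0928]), array([0.7736, 0.1053])]
white 500 289 2153.0 (480, 211, 32, 131) [array([0.9155, 0.037 ]), array([0.8922, 0.0533])]
white 272 197 3000.5 (241, 167, 64, 61) [array([0.5997, 0.1712]), array([0.5979, 0.1784])]
top 172 241 551.0 [array([0.4566, 0.1569]), array([0.4539, 0.1676])]
top 232 166 936.0 [array([0.6256, 0.0279]), array([0.6341, 0.0301])]
side 256 178 558.0 [array([ 0.5981, -0.0095]), array([0.6334, 0.0295])]
side 174 167 425.5 [array([0.4568, 0.1584]), array([0.4817, 0.2099])]
```

View pics/w1.png

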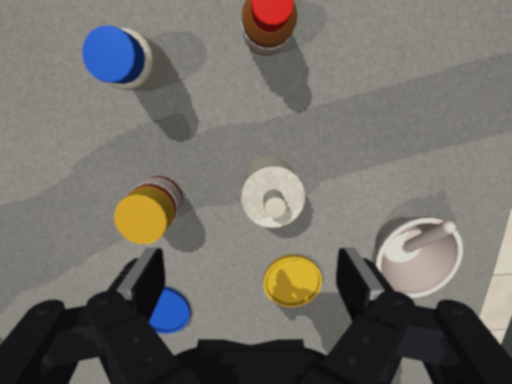

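The wrist view shows the jar lid at (272,197) with its stub top at (275,207). The fingers are at the lower edges and the way is clear. The lid ray at z = 0.072 gives (0.598, 0.179), which agrees with the other views.

Emit:
{"name": "apply_moves", "arguments": {"rows": [[[0.085,-0.01,0.012,0.01,0],[0.085,-0.01,0.012,0.03,0],[0.085,0,0,0.03,0],[0.085,0,0,0.02,0],[0.085,0,0,0.01,0]]]}}

```text
clock: 3.12
eef_pos: [0.5935, 0.1873, 0.2007]
tcp_rot: [-179.8, 0.1, 90.1]
force: [-0.9, -0.9, 0.2]
gripper_width: 0.997
finger_force: 0.0
```

```bash
python3 - <<'E'
from h import *
s=env.get_state(); print(s['eef_pos'],s['tcp_rot'])
i=cam('wrist'); w=env.camera('wrist'); cv2.imwrite('pics/w2.png',w)
for u,v,a,k in blobs(w,'white',500): print('white',round(u),round(v),a,cv2.boundingRect(k),[ray(i,[u,v],z)[0][:2].round(4) for z in(.05,.072)])
E
```

```text
[0.59350136 0.1873458  0.20069845] [-1.79753964e+02  8.73341082e-02  9.01401277e+01]
white 467 289 5526.5 (409, 251, 103, 82) [array([0.789 , 0.1044]), array([0.7694, 0.1203])]
white 258 223 6387.5 (211, 179, 94, 88) [array([0.5984, 0.1706]), array([0.5979, 0.1798])]
```

View pics/w2.png

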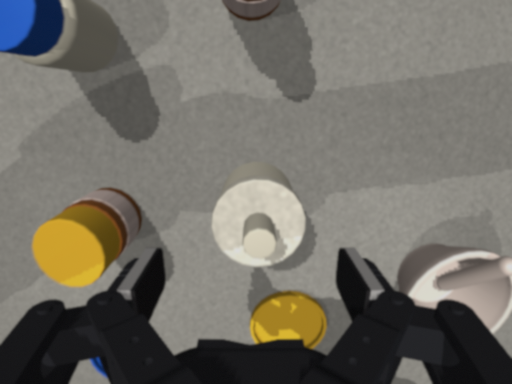

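The lid is centred at (258,223) and the stub top is at (260,243), which gives (0.598, 0.180). Next I centre on it and lower.

Emit:
{"name": "apply_moves", "arguments": {"rows": [[[0.085,-0.007,0.004,0.01,0],[0.085,0,0,0.015,0],[0.085,0,0,0.015,0],[0.085,0,0,0.005,0],[0.085,0,0,0,0]]]}}

```text
clock: 3.58
eef_pos: [0.5992, 0.1805, 0.1586]
tcp_rot: [-180.0, 0.0, 90.0]
force: [-0.1, 0.9, 0.8]
gripper_width: 0.997
finger_force: 0.0
```

```bash
python3 - <<'E'
from h import *
s=env.get_state(); print(s['eef_pos'],s['tcp_rot'])
i=cam('wrist'); w=env.camera('wrist'); cv2.imwrite('pics/w3.png',w)
for u,v,a,k in blobs(w,'white',500): print('white',round(u),round(v),a,cv2.boundingRect(k),[ray(i,[u,v],z)[0][:2].round(4) for z in(.05,.072)])
E
```

```text
[0.599217   0.18051112 0.15860424] [-1.79960635e+02  2.16715956e-02  8.99992761e+01]
white 499 326 787.0 (478, 311, 34, 44) [array([0.7976, 0.0904]), array([0.773 , 0.1109])]
white 482 284 577.0 (452, 271, 60, 29) [array([0.7693, 0.1316]), array([0.7482, 0.147 ])]
white 249 240 9592.5 (191, 188, 117, 106) [array([0.5982, 0.1692]), array([0.5983, 0.18  ])]
```

Aligned to within 1 mm. At this height the fingertips clear the lid even after they swing forward, so I close here.

Emit:
{"name": "apply_moves", "arguments": {"rows": [[[0.0,0,0,0.003,0],[0.0,0,0,0,0],[0.0,0,0,0,0],[0.0,0,0,0,0],[0.0,0,0,0,0]]], "force": 40}}

```text
clock: 4.05
eef_pos: [0.5995, 0.1808, 0.1563]
tcp_rot: [180.0, -0.0, 90.0]
force: [0.6, -0.2, -0.0]
gripper_width: 0.29
finger_force: 0.0
```

Emit:
{"name": "apply_moves", "arguments": {"rows": [[[0.0,0,0,0,0],[0.0,0,0,0,0],[0.0,0,0,0,0]]]}}

```text
clock: 4.3
eef_pos: [0.5995, 0.1808, 0.1563]
tcp_rot: [180.0, -0.0, 89.9]
force: [-2.0, -0.2, 5.4]
gripper_width: 0.236
finger_force: 39.0
```

```bash
python3 - <<'E'
from h import *
cv2.imwrite('pics/w4.png',env.camera('wrist')); s=env.get_state(); print(s['eef_pos'],s['force'],s['wrist_torque'])
E
```

```text
[0.59947359 0.18086427 0.15633433] [-2.17373486  0.21735919  5.32771282] [-0.07572157  0.51820697 -0.0129534 ]
```

View pics/w4.png

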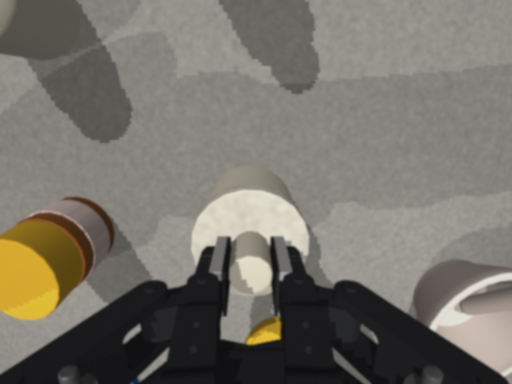

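The fingers hold the stub at its centre, at pixel (250,262), with the jar upright. Lift slowly.

Emit:
{"name": "apply_moves", "arguments": {"rows": [[[0.0,0,0,-0.002,0],[0.0,0,0,-0.005,0],[0.0,0,0,-0.01,0],[0.0,0,0,-0.02,0],[0.0,0,0,-0.02,0]]]}}

```text
clock: 4.77
eef_pos: [0.599, 0.1805, 0.2136]
tcp_rot: [-179.9, 0.1, 89.9]
force: [1.0, -0.1, -0.5]
gripper_width: 0.239
finger_force: 39.2
```

Emit:
{"name": "apply_moves", "arguments": {"rows": [[[0.0,0,0,-0.02,0],[0.0,0,0,-0.02,0],[0.0,0,0,-0.02,0],[0.0,0,0,-0.01,0],[0.0,0,0,0,0]]]}}

```text
clock: 5.18
eef_pos: [0.6004, 0.1808, 0.2859]
tcp_rot: [179.8, -0.1, 89.9]
force: [-0.5, -0.2, -1.0]
gripper_width: 0.242
finger_force: 39.2
```

```bash
python3 - <<'E'
from h import *
s=env.get_state(); print(s['eef_pos'],s['force'],s['wrist_torque'],s['finger_force'])
a=env.camera('wrist');b=env.camera('side')[60:260,100:360]
cv2.imwrite('pics/w5.png',np.hstack([cv2.resize(a,(400,300)),cv2.resize(b,(390,300))]))
E
```

```text
[0.60038112 0.18082222 0.28587917] [-0.4909156  -0.1737573  -0.95803616] [-0.03089943  0.00014568 -0.00607618] 39.191118478775024
```

View pics/w5.png

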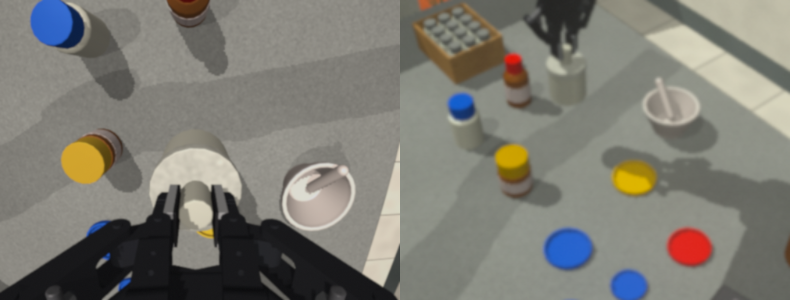

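The jar hangs upright in the fingers in both views, with its base about 130 mm up. Now carry it to the pan.

Emit:
{"name": "apply_moves", "arguments": {"rows": [[[0.0,-0.01,-0.002,0,0],[0.0,-0.02,-0.003,0,0],[0.0,-0.03,-0.005,0,0],[0.0,-0.03,-0.005,0,0],[0.0,-0.03,-0.005,0,0]]]}}

```text
clock: 5.7
eef_pos: [0.5781, 0.0587, 0.2814]
tcp_rot: [-179.9, 0.1, 89.9]
force: [0.4, -0.1, -1.7]
gripper_width: 0.236
finger_force: 39.2
```

Emit:
{"name": "apply_moves", "arguments": {"rows": [[[0.0,-0.03,-0.005,0,0],[0.0,-0.03,-0.005,0,0],[0.0,-0.03,-0.005,0,0],[0.0,-0.03,-0.005,0,0],[0.0,-0.03,-0.005,0,0]]]}}

```text
clock: 6.12
eef_pos: [0.5526, -0.0913, 0.2817]
tcp_rot: [-179.9, 0.0, 89.9]
force: [1.3, 0.2, -1.6]
gripper_width: 0.238
finger_force: 39.2
```

Emit:
{"name": "apply_moves", "arguments": {"rows": [[[0.0,-0.03,-0.005,0,0],[0.0,-0.03,-0.005,0,0],[0.0,-0.03,-0.005,0,0],[0.0,-0.03,-0.005,0,0],[0.0,-0.03,-0.005,0,0]]]}}

```text
clock: 6.53
eef_pos: [0.5274, -0.241, 0.2817]
tcp_rot: [-179.9, -0.0, 89.9]
force: [1.3, 0.3, -0.6]
gripper_width: 0.241
finger_force: 39.2
```

Emit:
{"name": "apply_moves", "arguments": {"rows": [[[0.0,-0.03,-0.005,0,0],[0.0,-0.03,-0.005,0,0],[0.0,-0.02,-0.004,0,0],[0.0,-0.01,-0.003,0,0],[0.0,0,0,0,0]]]}}

```text
clock: 6.95
eef_pos: [0.5096, -0.3318, 0.282]
tcp_rot: [-179.9, 0.0, 89.7]
force: [-0.4, 0.1, -1.4]
gripper_width: 0.239
finger_force: 39.2
```

Emit:
{"name": "apply_moves", "arguments": {"rows": [[[0.0,-0.015,0,0,0],[0.0,-0.013,0,0,0],[0.0,0,0,0.015,0],[0.0,0,0,0.01,0],[0.0,0,0,0,0]]]}}

```text
clock: 7.37
eef_pos: [0.5117, -0.3546, 0.255]
tcp_rot: [-179.8, -0.2, 90.1]
force: [0.7, 1.4, -1.4]
gripper_width: 0.241
finger_force: 39.3
```

```bash
python3 - <<'E'
from h import *
s=env.get_state(); print(s['eef_pos'],s['force'],s['tcp_rot'])
a=env.camera('wrist');b=env.camera('side')[150:350,240:500]
cv2.imwrite('pics/w6.png',np.hstack([cv2.resize(a,(400,300)),cv2.resize(b,(390,300))]))
E
```

```text
[ 0.5117039  -0.35461943  0.25504867] [ 0.7130063   1.39349595 -1.41016839] [-1.79795784e+02 -1.64499966e-01  9.00534186e+01]
```

View pics/w6.png

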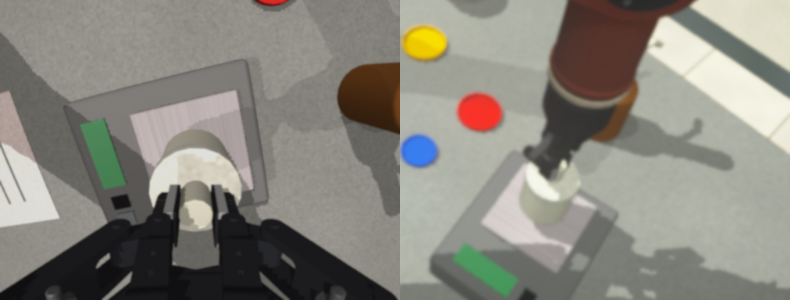

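The jar is upright over the pan with its base about 29 mm above it, and the dispenser is clear. I correct by a few mm and lower in small steps.

Emit:
{"name": "apply_moves", "arguments": {"rows": [[[0.0,-0.006,-0.003,0,0],[0.0,0,0,0.01,0],[0.0,0,0,0.008,0],[0.0,0,0,0.004,0],[0.0,0,0,0,0]]]}}

```text
clock: 7.88
eef_pos: [0.5085, -0.3626, 0.2344]
tcp_rot: [-179.9, -0.1, 89.9]
force: [-0.3, -0.1, -1.5]
gripper_width: 0.241
finger_force: 39.3
```

Emit:
{"name": "apply_moves", "arguments": {"rows": [[[0.0,0,0,0.002,0],[0.0,0,0,0.001,0],[0.0,0,0,0.001,0],[0.0,0,0,0,0]]]}}

```text
clock: 8.22
eef_pos: [0.5089, -0.3632, 0.2319]
tcp_rot: [180.0, 0.0, 90.0]
force: [0.1, 0.1, -0.8]
gripper_width: 0.238
finger_force: 39.3
```

Emit:
{"name": "apply_moves", "arguments": {"rows": [[[0.0,0.003,0,0.001,0],[0.0,0,0,0.001,0],[0.0,0,0,0.001,0],[0.0,0,0,0,0],[0.0,0,0,0,0]]]}}

```text
clock: 8.63
eef_pos: [0.5089, -0.3601, 0.2289]
tcp_rot: [-180.0, -0.0, 89.9]
force: [1.1, -0.2, -2.1]
gripper_width: 0.238
finger_force: 39.3
```

Emit:
{"name": "apply_moves", "arguments": {"rows": [[[0.0,0,0,0.001,0],[0.0,0,0,0.001,0],[0.0,0,0,0,0]]]}}

```text
clock: 8.88
eef_pos: [0.5088, -0.3601, 0.2267]
tcp_rot: [-180.0, -0.0, 89.9]
force: [-0.2, 0.4, -1.2]
gripper_width: 0.24
finger_force: 39.3
```

Emit:
{"name": "apply_moves", "arguments": {"rows": [[[0.0,0,0,0.001,0],[0.0,0,0,0,0]]]}}

```text
clock: 9.05
eef_pos: [0.5088, -0.3605, 0.2264]
tcp_rot: [180.0, 0.0, 89.9]
force: [-1.8, -0.2, 3.8]
gripper_width: 0.239
finger_force: 39.6
```

Contact at the expected height (+3.8 N), so release.

Emit:
{"name": "apply_moves", "arguments": {"rows": [[[0.03,0,0,0,0],[0.04,0,0,0,0],[0.06,0,0,0,0],[0.085,0,0,0,0],[0.085,0,0,0,0]]]}}

```text
clock: 9.47
eef_pos: [0.5089, -0.3601, 0.2259]
tcp_rot: [-180.0, 0.0, 90.0]
force: [0.1, -0.3, 0.2]
gripper_width: 0.875
finger_force: 0.0
```

Emit:
{"name": "apply_moves", "arguments": {"rows": [[[0.085,0,0,-0.01,0],[0.085,0,0,-0.02,0],[0.085,0,0,-0.03,0],[0.085,0,0,-0.02,0],[0.085,0,0,0,0]]]}}

```text
clock: 9.88
eef_pos: [0.5097, -0.3616, 0.3113]
tcp_rot: [179.7, 0.2, 89.9]
force: [0.0, -0.8, 0.0]
gripper_width: 0.995
finger_force: 0.0
```

```bash
python3 - <<'E'
from h import *
s=env.get_state(); print(s['eef_pos'],s['force'],s['gripper_width'])
i=cam('wrist');a=env.camera('wrist');b=env.camera('side')[150:350,240:500]
for u,v,ar,k in blobs(a,'white',500): print('white',round(u),round(v),ar,cv2.boundingRect(k),[ray(i,[u,v],z)[0][:2].round(4) for z in(.142,)])
cv2.imwrite('pics/w7.png',np.hstack([cv2.resize(a,(400,300)),cv2.resize(b,(390,300))]))
E
```

```text
[ 0.50974044 -0.36164604  0.31125044] [ 0.03050521 -0.79536341  0.02670514] 0.9954499548180802
white 36 198 10345.5 (0, 109, 95, 161) [array([ 0.3233, -0.3639])]
white 250 170 12008.0 (181, 105, 131, 130) [array([ 0.5099, -0.3403])]
```

View pics/w7.png

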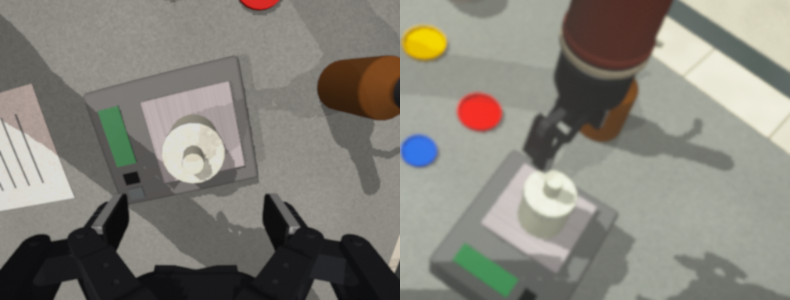

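The jar stands upright and free in the middle of the pan (side crop (548,205), wrist crop (193,150)). Next is the squat jar.

Emit:
{"name": "apply_moves", "arguments": {"rows": [[[0.085,0.02,-0.003,0,0],[0.085,0.035,-0.003,0,0],[0.085,0.035,-0.003,0,0],[0.085,0.035,-0.003,0,0],[0.085,0.035,-0.003,0,0]]]}}

```text
clock: 10.4
eef_pos: [0.4932, -0.1984, 0.3049]
tcp_rot: [-179.9, -0.0, 89.9]
force: [0.7, -0.1, 0.4]
gripper_width: 0.995
finger_force: 0.0
```

Emit:
{"name": "apply_moves", "arguments": {"rows": [[[0.085,0.035,-0.003,0,0],[0.085,0.035,-0.003,0,0],[0.085,0.035,-0.003,0,0],[0.085,0.035,-0.003,0,0],[0.085,0.035,-0.003,0,0]]]}}

```text
clock: 10.82
eef_pos: [0.4782, -0.0233, 0.3053]
tcp_rot: [-180.0, -0.0, 90.0]
force: [1.0, -0.2, 0.2]
gripper_width: 0.991
finger_force: 0.0
```

Emit:
{"name": "apply_moves", "arguments": {"rows": [[[0.085,0.035,-0.004,0,0],[0.085,0.035,-0.004,0,0],[0.085,0.035,-0.004,0,0],[0.085,0.035,-0.004,0,0],[0.085,0.035,-0.004,0,0]]]}}

```text
clock: 11.23
eef_pos: [0.4583, 0.1514, 0.3051]
tcp_rot: [-179.9, 0.0, 90.0]
force: [1.0, -0.3, 0.2]
gripper_width: 0.995
finger_force: 0.0
```

Emit:
{"name": "apply_moves", "arguments": {"rows": [[[0.085,0.01,-0.003,0.02,0],[0.085,0,0,0.03,0],[0.085,0,0,0.02,0],[0.085,0,0,0.01,0],[0.085,0,0,0,0]]]}}

```text
clock: 11.65
eef_pos: [0.4549, 0.1593, 0.2234]
tcp_rot: [-179.8, 0.2, 89.9]
force: [-0.3, -0.7, 0.4]
gripper_width: 0.994
finger_force: 0.0
```

```bash
cat > look.py <<'E'
from h import *
import sys
HSV['yellow']=[((18,100,70),(35,255,255))]
s=env.get_state(); print(s['eef_pos'].round(4),s['tcp_rot'].round(1),s['force'].round(1))
i=cam('wrist');a=env.camera('wrist')
for u,v,ar,k in blobs(a,sys.argv[1],300): print(sys.argv[1],round(u),round(v),ar,cv2.boundingRect(k),[ray(i,[u,v],float(z))[0][:2].round(4) for z in sys.argv[2:]])
E
python3 look.py yellow .065 .08 .007
```

```text
[0.4549 0.1593 0.2234] [-179.8    0.2   89.9] [-0.3 -0.7  0.4]
yellow 415 280 2305.0 (381, 256, 63, 53) [array([0.6026, 0.0821]), array([0.5929, 0.0922]), array([0.6402, 0.043 ])]
yellow 253 205 4655.5 (216, 166, 76, 79) [array([0.4564, 0.1539]), array([0.4563, 0.1593]), array([0.4568, 0.1332])]
```

Emit:
{"name": "apply_moves", "arguments": {"rows": [[[0.085,-0.002,0.002,0.02,0],[0.085,0,0,0.03,0],[0.085,0,0,0.02,0],[0.085,0,0,0.01,0],[0.085,0,0,0,0]]]}}

```text
clock: 12.12
eef_pos: [0.458, 0.1576, 0.1451]
tcp_rot: [-179.9, 0.1, 89.9]
force: [-0.9, -1.0, -0.3]
gripper_width: 0.997
finger_force: 0.0
```

```bash
python3 look.py yellow .065 .08 .007;  python3 -c "
from h import *
cv2.imwrite('pics/w8.png',env.camera('wrist'))"
```

```text
[0.458  0.1576 0.1451] [-1.799e+02  1.000e-01  8.990e+01] [-0.9 -1.  -0.3]
yellow 469 309 419.0 (446, 297, 41, 29) [array([0.5963, 0.1102]), array([0.5824, 0.1226]), array([0.6501, 0.0624])]
yellow 248 251 10082.5 (192, 192, 113, 116) [array([0.4563, 0.1536]), array([0.4564, 0.1616]), array([0.4556, 0.1226])]
```

View pics/w8.png

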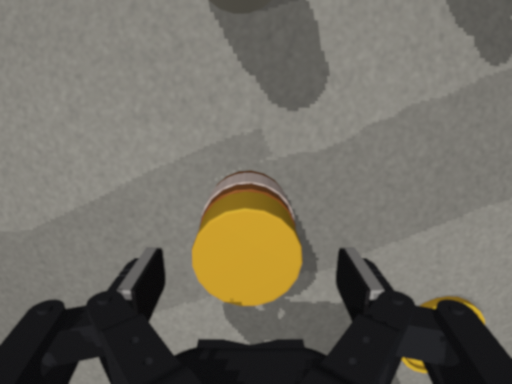

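The yellow lid's top disc is at (247,253), between the open fingers, which sit near columns 150 and 350. That gives (0.456, 0.159). Lower to lid height and close.

Emit:
{"name": "apply_moves", "arguments": {"rows": [[[0.085,0.001,-0.001,0.01,0],[0.085,0,0,0.01,0],[0.085,0,0,0.008,0],[0.085,0,0,0.004,0],[0.085,0,0,0,0]]]}}

```text
clock: 12.63
eef_pos: [0.4567, 0.1586, 0.1128]
tcp_rot: [-179.9, 0.1, 90.0]
force: [0.4, -0.4, 0.5]
gripper_width: 0.996
finger_force: 0.0
```

Emit:
{"name": "apply_moves", "arguments": {"rows": [[[0.065,0,0,0,0],[0.055,0,0,0,0],[0.045,0,0,0,0],[0.0,0,0,0,0],[0.0,0,0,0,0]]], "force": 50}}

```text
clock: 13.05
eef_pos: [0.4577, 0.159, 0.1146]
tcp_rot: [180.0, -0.0, 89.9]
force: [-1.6, -1.8, 5.4]
gripper_width: 0.669
finger_force: 53.7
```

Emit:
{"name": "apply_moves", "arguments": {"rows": [[[0.0,0,0,0,0],[0.0,0,0,0,0]]]}}

```text
clock: 13.22
eef_pos: [0.4576, 0.159, 0.1146]
tcp_rot: [180.0, -0.0, 89.9]
force: [-1.5, -0.8, 5.6]
gripper_width: 0.672
finger_force: 53.8
```

Emit:
{"name": "apply_moves", "arguments": {"rows": [[[0.0,0,0,-0.003,0],[0.0,0,0,-0.007,0],[0.0,0,0,-0.015,0],[0.0,0,0,-0.02,0],[0.0,0,0,-0.015,0]]]}}

```text
clock: 13.63
eef_pos: [0.4574, 0.1587, 0.1754]
tcp_rot: [180.0, 0.0, 89.9]
force: [0.0, 0.4, -1.8]
gripper_width: 0.672
finger_force: 53.9
```

Emit:
{"name": "apply_moves", "arguments": {"rows": [[[0.0,-0.007,0.01,0,0],[0.0,-0.014,0.019,0,0],[0.0,-0.014,0.019,0,0],[0.0,-0.014,0.019,0,0],[0.0,-0.014,0.019,0,0]]]}}

```text
clock: 14.05
eef_pos: [0.544, 0.0952, 0.1744]
tcp_rot: [180.0, -0.0, 90.0]
force: [0.2, 0.0, -2.8]
gripper_width: 0.674
finger_force: 54.0
```

Emit:
{"name": "apply_moves", "arguments": {"rows": [[[0.0,-0.014,0.019,0,0],[0.0,-0.014,0.019,0,0],[0.0,-0.014,0.019,0,0],[0.0,-0.01,0.013,0,0],[0.0,0,0,0,0]]]}}

```text
clock: 14.47
eef_pos: [0.6152, 0.0406, 0.1743]
tcp_rot: [179.9, 0.1, 89.8]
force: [-0.6, -0.9, -2.2]
gripper_width: 0.669
finger_force: 54.1
```

```bash
python3 look.py yellow .007 .14;  python3 -c "
from h import *
s=env.camera('side')[60:260,130:390];a=env.camera('wrist')
cv2.imwrite('pics/w9.png',np.hstack([cv2.resize(a,(400,300)),cv2.resize(s,(390,300))]))"
```

```text
[0.6152 0.0406 0.1743] [1.799e+02 1.000e-01 8.980e+01] [-0.6 -0.9 -2.2]
yellow 250 282 14305.0 (182, 213, 137, 132) [array([ 0.6145, -0.0427]), array([0.6148, 0.0468])]
yellow 281 193 4796.0 (227, 158, 96, 82) [array([0.6402, 0.0427]), array([0.6261, 0.0842])]
```

View pics/w9.png

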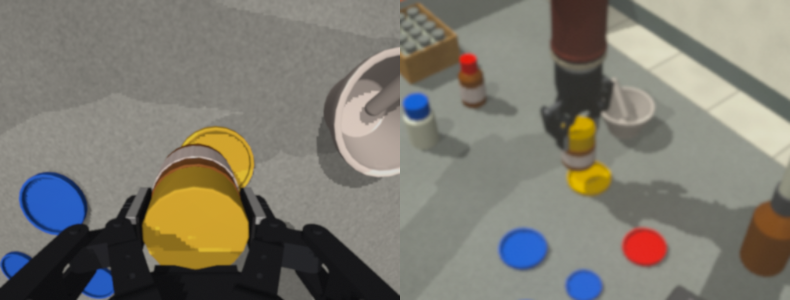

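The squat jar is held upright, with the coaster just ahead of it (wrist crop (225,155), side crop (590,178)). Move the last (+19, -10) mm over it, then lower.

Emit:
{"name": "apply_moves", "arguments": {"rows": [[[0.0,-0.005,0.009,0,0],[0.0,-0.006,0.01,0,0],[0.0,0,0,0,0],[0.0,0,0,0.01,0],[0.0,0,0,0.01,0]]]}}

```text
clock: 15.03
eef_pos: [0.6321, 0.0333, 0.1535]
tcp_rot: [180.0, -0.0, 90.0]
force: [0.4, 1.1, -2.5]
gripper_width: 0.669
finger_force: 54.3
```

Emit:
{"name": "apply_moves", "arguments": {"rows": [[[0.0,0,0,0.01,0],[0.0,0,0,0.005,0],[0.0,0,0,0.002,0],[0.0,0,0,0,0],[0.0,0,0,0,0]]]}}

```text
clock: 15.45
eef_pos: [0.6322, 0.0328, 0.137]
tcp_rot: [-180.0, 0.0, 90.0]
force: [0.5, -0.3, -2.0]
gripper_width: 0.664
finger_force: 54.3
```

```bash
python3 look.py yellow .007 ;  python3 -c "
from h import *
s=env.camera('side')[100:250,200:320];a=env.camera('top')[110:210,180:290]
cv2.imwrite('pics/w10.png',np.hstack([cv2.resize(a,(400,380),interpolation=2),cv2.resize(s,(390,380),interpolation=2)]))"
```

```text
[0.6322 0.0328 0.137 ] [-180.    0.   90.] [ 0.5 -0.3 -2. ]
yellow 250 282 14305.5 (182, 213, 137, 132) [array([ 0.6317, -0.025 ])]
yellow 254 200 7419.0 (194, 157, 119, 80) [array([0.6343, 0.0422])]
```

View pics/w10.png

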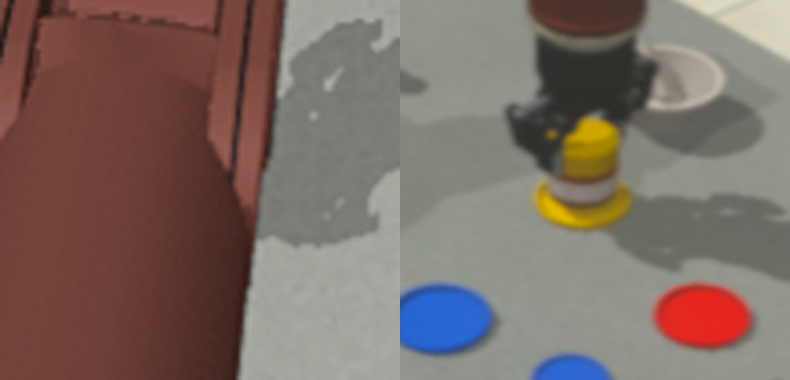

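The jar sits centrally over the yellow coaster, about 18 mm above its floor. I correct 2–3 mm and lower. From here I work from numbers, keeping two pictures in reserve.

Emit:
{"name": "apply_moves", "arguments": {"rows": [[[0.0,-0.003,0.002,0,0],[0.0,0,0,0.005,0],[0.0,0,0,0.005,0],[0.0,0,0,0.003,0],[0.0,0,0,0,0]]]}}

```text
clock: 16.02
eef_pos: [0.6336, 0.0297, 0.1227]
tcp_rot: [-179.9, 0.0, 89.9]
force: [0.7, 0.7, -3.0]
gripper_width: 0.674
finger_force: 54.3
```

Emit:
{"name": "apply_moves", "arguments": {"rows": [[[0.0,0,0,0.001,0],[0.0,0,0,0.001,0],[0.0,0,0,0.001,0],[0.0,0,0,0,0]]]}}

```text
clock: 16.35
eef_pos: [0.6342, 0.0298, 0.1208]
tcp_rot: [-180.0, 0.0, 89.9]
force: [-0.2, 0.3, -2.0]
gripper_width: 0.673
finger_force: 54.3
```

Emit:
{"name": "apply_moves", "arguments": {"rows": [[[0.0,0,0,0.001,0],[0.0,0,0,0.001,0],[0.0,0,0,0,0]]]}}

```text
clock: 16.6
eef_pos: [0.6342, 0.0297, 0.1187]
tcp_rot: [-180.0, 0.0, 89.9]
force: [-0.2, 0.5, -3.0]
gripper_width: 0.667
finger_force: 54.3
```

Emit:
{"name": "apply_moves", "arguments": {"rows": [[[0.0,0,0,0.001,0],[0.0,0,0,0,0]]]}}

```text
clock: 16.77
eef_pos: [0.6342, 0.0297, 0.1187]
tcp_rot: [-180.0, -0.0, 89.9]
force: [-5.2, -0.3, 5.8]
gripper_width: 0.666
finger_force: 55.0
```

Contact at 0.1187, against 0.1186 expected for the coaster floor. Release and rise.

Emit:
{"name": "apply_moves", "arguments": {"rows": [[[0.065,0,0,0,0],[0.075,0,0,0,0],[0.085,0,0,0,0],[0.085,0,0,0,0],[0.085,0,0,-0.005,0]]]}}

```text
clock: 17.18
eef_pos: [0.6338, 0.0297, 0.1222]
tcp_rot: [-179.9, 0.0, 89.9]
force: [0.2, 0.3, -0.1]
gripper_width: 0.999
finger_force: 0.0
```

Emit:
{"name": "apply_moves", "arguments": {"rows": [[[0.085,0,0,-0.02,0],[0.085,0,0,-0.03,0],[0.085,0,0,-0.03,0],[0.085,0,0,-0.03,0],[0.085,0,0,-0.02,0]]]}}

```text
clock: 17.6
eef_pos: [0.6349, 0.0294, 0.2565]
tcp_rot: [179.8, -0.0, 89.9]
force: [0.9, -0.3, -0.3]
gripper_width: 0.998
finger_force: 0.0
```

```bash
python3 look.py yellow .008 .084
```

```text
[0.6349 0.0294 0.2565] [179.8  -0.   89.9] [ 0.9 -0.3 -0.3]
yellow 249 181 5937.0 (210, 134, 78, 97) [array([0.6335, 0.0205]), array([0.6338, 0.0408])]
```

Emit:
{"name": "apply_moves", "arguments": {"rows": [[[0.085,0.01,-0.006,0,0],[0.085,0.025,-0.016,0,0],[0.085,0.025,-0.016,0,0],[0.085,0.025,-0.016,0,0],[0.085,0.025,-0.016,0,0]]]}}

```text
clock: 18.07
eef_pos: [0.5625, 0.1414, 0.2518]
tcp_rot: [-179.9, 0.0, 90.0]
force: [-0.1, 1.1, -0.3]
gripper_width: 0.995
finger_force: 0.0
```

Emit:
{"name": "apply_moves", "arguments": {"rows": [[[0.085,0.025,-0.016,0,0],[0.085,0.025,-0.016,0,0],[0.085,0.025,-0.016,0,0],[0.085,0.025,-0.016,0,0],[0.085,0.025,-0.016,0,0]]]}}

```text
clock: 18.48
eef_pos: [0.4824, 0.2663, 0.252]
tcp_rot: [-179.9, 0.0, 90.0]
force: [0.5, 0.1, 0.2]
gripper_width: 0.997
finger_force: 0.0
```

Emit:
{"name": "apply_moves", "arguments": {"rows": [[[0.085,0.025,-0.016,0,0],[0.085,0.025,-0.014,0,0],[0.085,0.01,-0.006,0,0],[0.085,0,0,0,0],[0.085,0,0,0,0]]]}}

```text
clock: 18.9
eef_pos: [0.4478, 0.325, 0.2522]
tcp_rot: [-180.0, 0.1, 90.0]
force: [-0.4, 0.4, -0.0]
gripper_width: 0.996
finger_force: 0.0
```

```bash
python3 look.py blue .085 .1
```

```text
[0.4478 0.325  0.2522] [-1.8e+02  1.0e-01  9.0e+01] [-0.4  0.4 -0. ]
blue 256 207 2760.0 (227, 176, 59, 61) [array([0.452 , 0.3157]), array([0.4517, 0.3211])]
```

Emit:
{"name": "apply_moves", "arguments": {"rows": [[[0.085,-0.005,0.004,0.01,0],[0.085,0,0,0.02,0],[0.085,0,0,0.02,0],[0.085,0,0,0.01,0],[0.085,0,0,0,0]]]}}

```text
clock: 19.37
eef_pos: [0.4522, 0.3176, 0.1901]
tcp_rot: [-179.8, 0.2, 89.8]
force: [0.8, -0.3, -1.1]
gripper_width: 0.995
finger_force: 0.0
```

```bash
python3 look.py blue .085 .1
```

```text
[0.4522 0.3176 0.1901] [-179.8    0.2   89.8] [ 0.8 -0.3 -1.1]
blue 251 228 5127.5 (212, 186, 79, 84) [array([0.4518, 0.3158]), array([0.4518, 0.3225])]
```

Emit:
{"name": "apply_moves", "arguments": {"rows": [[[0.085,0.001,0,0.015,0],[0.085,0,0,0.015,0],[0.085,0,0,0.01,0],[0.085,0,0,0.005,0],[0.085,0,0,0,0]]]}}

```text
clock: 19.83
eef_pos: [0.4525, 0.3205, 0.1474]
tcp_rot: [-180.0, 0.1, 89.9]
force: [0.2, 0.3, 0.1]
gripper_width: 0.993
finger_force: 0.0
```

Emit:
{"name": "apply_moves", "arguments": {"rows": [[[0.065,0,0,0,0],[0.055,0,0,0,0],[0.045,0,0,0,0],[0.0,0,0,0,0],[0.0,0,0,0,0]]], "force": 50}}

```text
clock: 20.25
eef_pos: [0.4529, 0.3213, 0.149]
tcp_rot: [179.9, -0.1, 90.0]
force: [-1.2, -0.7, 5.9]
gripper_width: 0.545
finger_force: 50.8
```

Emit:
{"name": "apply_moves", "arguments": {"rows": [[[0.0,0,0,0,0],[0.0,0,0,0,0]]]}}

```text
clock: 20.42
eef_pos: [0.4529, 0.3213, 0.149]
tcp_rot: [179.9, -0.1, 90.0]
force: [-1.9, -1.2, 6.5]
gripper_width: 0.545
finger_force: 50.8
```

Emit:
{"name": "apply_moves", "arguments": {"rows": [[[0.0,0,0,-0.003,0],[0.0,0,0,-0.007,0],[0.0,0,0,-0.015,0],[0.0,0,0,-0.02,0],[0.0,0,0,-0.015,0]]]}}

```text
clock: 20.83
eef_pos: [0.4526, 0.3208, 0.2095]
tcp_rot: [180.0, -0.0, 89.9]
force: [0.2, 0.5, -1.4]
gripper_width: 0.543
finger_force: 51.6
```

Emit:
{"name": "apply_moves", "arguments": {"rows": [[[0.0,-0.01,0,0,0],[0.0,-0.02,-0.001,0,0],[0.0,-0.03,-0.001,0,0],[0.0,-0.03,-0.001,0,0],[0.0,-0.03,-0.001,0,0]]]}}

```text
clock: 21.25
eef_pos: [0.4477, 0.1988, 0.2072]
tcp_rot: [-180.0, 0.0, 90.0]
force: [0.7, -0.8, -0.6]
gripper_width: 0.544
finger_force: 51.6
```

Emit:
{"name": "apply_moves", "arguments": {"rows": [[[0.0,-0.03,-0.001,0,0],[0.0,-0.03,-0.001,0,0],[0.0,-0.03,-0.001,0,0],[0.0,-0.03,-0.001,0,0],[0.0,-0.03,-0.001,0,0]]]}}

```text
clock: 21.67
eef_pos: [0.4423, 0.0488, 0.2074]
tcp_rot: [-180.0, -0.0, 89.9]
force: [0.5, -0.4, -0.7]
gripper_width: 0.546
finger_force: 51.6
```

Emit:
{"name": "apply_moves", "arguments": {"rows": [[[0.0,-0.03,0,0,0],[0.0,-0.02,0,0,0],[0.0,-0.01,0,0,0],[0.0,0,0,0,0],[0.0,0,0,0,0]]]}}

```text
clock: 22.08
eef_pos: [0.4429, -0.0088, 0.2077]
tcp_rot: [-180.0, -0.0, 89.9]
force: [0.6, 0.4, -1.9]
gripper_width: 0.542
finger_force: 51.6
```

```bash
python3 look.py blue .007 .16
```

```text
[ 0.4429 -0.0088  0.2077] [-180.    -0.    89.9] [ 0.6  0.4 -1.9]
blue 251 273 9417.5 (197, 214, 107, 111) [array([ 0.4432, -0.1022]), array([ 0.4429, -0.0064])]
blue 251 183 3317.0 (208, 155, 85, 51) [array([ 0.4427, -0.0063]), array([0.4427, 0.0352])]
```

Emit:
{"name": "apply_moves", "arguments": {"rows": [[[0.0,-0.006,0,0,0],[0.0,-0.005,0,0.01,0],[0.0,0,0,0.015,0],[0.0,0,0,0.01,0],[0.0,0,0,0,0]]]}}

```text
clock: 22.55
eef_pos: [0.4418, -0.02, 0.1706]
tcp_rot: [-179.8, 0.1, 90.0]
force: [-0.6, -0.4, -1.4]
gripper_width: 0.542
finger_force: 51.7
```

```bash
python3 look.py blue .007;  python3 -c "
from h import *
s=env.camera('side')[120:270,150:290];a=env.camera('wrist')
cv2.imwrite('pics/w11.png',np.hstack([cv2.resize(a,(400,300),interpolation=2),cv2.resize(s,(390,300),interpolation=2)]))"
```

```text
[ 0.4418 -0.02    0.1706] [-1.798e+02  1.000e-01  9.000e+01] [-0.6 -0.4 -1.4]
blue 255 277 10157.0 (199, 214, 109, 127) [array([ 0.4455, -0.0953])]
blue 253 186 5368.5 (203, 149, 99, 70) [array([ 0.443 , -0.0104])]
```

View pics/w11.png

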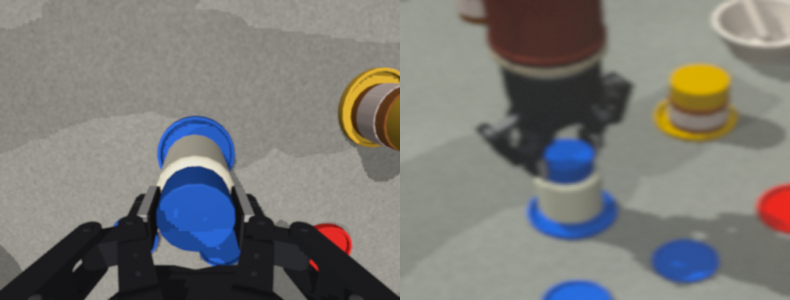

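The can is upright over the blue coaster (side crop (570,205)), and the squat jar stands inside the yellow coaster. Lower the rest.

Emit:
{"name": "apply_moves", "arguments": {"rows": [[[0.0,0,0.001,0.005,0],[0.0,0,0,0.005,0],[0.0,0,0,0.003,0],[0.0,0,0,0,0],[0.0,0,0,0,0]]]}}

```text
clock: 23.12
eef_pos: [0.444, -0.0201, 0.1597]
tcp_rot: [-180.0, 0.0, 89.9]
force: [-0.3, 0.7, -0.9]
gripper_width: 0.544
finger_force: 51.7
```

Emit:
{"name": "apply_moves", "arguments": {"rows": [[[0.0,0,0,0.001,0],[0.0,0,0,0,0]]]}}

```text
clock: 23.28
eef_pos: [0.4442, -0.0201, 0.1589]
tcp_rot: [180.0, -0.0, 89.9]
force: [0.2, 0.8, -1.3]
gripper_width: 0.545
finger_force: 51.7
```

Emit:
{"name": "apply_moves", "arguments": {"rows": [[[0.0,0,0,0.002,0],[0.0,0,0,0.001,0],[0.0,0,0,0.001,0],[0.0,0,0,0,0],[0.0,0,0,0,0]]]}}

```text
clock: 23.7
eef_pos: [0.4441, -0.0201, 0.1549]
tcp_rot: [-180.0, 0.0, 89.9]
force: [0.9, 1.0, -1.2]
gripper_width: 0.54
finger_force: 51.7
```

Emit:
{"name": "apply_moves", "arguments": {"rows": [[[0.0,0,0,0.001,0],[0.0,0,0,0,0]]]}}

```text
clock: 23.87
eef_pos: [0.4441, -0.0201, 0.1538]
tcp_rot: [-180.0, 0.0, 89.9]
force: [1.0, 0.1, -1.7]
gripper_width: 0.543
finger_force: 51.7
```

Emit:
{"name": "apply_moves", "arguments": {"rows": [[[0.0,0,0,0.001,0],[0.0,0,0,0,0]]]}}

```text
clock: 24.03
eef_pos: [0.4443, -0.0201, 0.1531]
tcp_rot: [180.0, -0.0, 89.9]
force: [-0.3, 0.2, 1.3]
gripper_width: 0.543
finger_force: 52.0
```

Contact at 0.1531, against 0.153 expected. Release, rise and go to the amber bottle.

Emit:
{"name": "apply_moves", "arguments": {"rows": [[[0.055,0,0,0,0],[0.07,0,0,0,0],[0.085,0,0,0,0],[0.085,0,0,0,0],[0.085,0,0,-0.005,0]]]}}

```text
clock: 24.45
eef_pos: [0.4437, -0.0201, 0.1575]
tcp_rot: [-179.9, 0.0, 89.9]
force: [-0.9, 1.1, 0.6]
gripper_width: 0.991
finger_force: 0.0
```

Emit:
{"name": "apply_moves", "arguments": {"rows": [[[0.085,0,0,-0.02,0],[0.085,0,0,-0.03,0],[0.085,0,0,-0.03,0],[0.085,0,0,-0.03,0],[0.085,0,0,-0.01,0]]]}}

```text
clock: 24.87
eef_pos: [0.4455, -0.0203, 0.2823]
tcp_rot: [179.7, -0.1, 89.9]
force: [1.1, 0.2, 0.7]
gripper_width: 0.998
finger_force: 0.0
```

Emit:
{"name": "apply_moves", "arguments": {"rows": [[[0.085,0.01,0.004,0,0],[0.085,0.03,0.012,0,0],[0.085,0.03,0.012,0,0],[0.085,0.03,0.012,0,0],[0.085,0.03,0.012,0,0]]]}}

```text
clock: 25.28
eef_pos: [0.4963, 0.1119, 0.2767]
tcp_rot: [-179.9, 0.0, 89.9]
force: [0.6, -0.8, 0.6]
gripper_width: 0.999
finger_force: 0.0
```

Emit:
{"name": "apply_moves", "arguments": {"rows": [[[0.085,0.03,0.012,0,0],[0.085,0.03,0.012,0,0],[0.085,0.03,0.012,0,0],[0.085,0.03,0.012,0,0],[0.085,0.03,0.012,0,0]]]}}

```text
clock: 25.7
eef_pos: [0.5563, 0.262, 0.2761]
tcp_rot: [-179.9, 0.0, 90.0]
force: [0.0, -0.9, -0.6]
gripper_width: 0.995
finger_force: 0.0
```

Emit:
{"name": "apply_moves", "arguments": {"rows": [[[0.085,0.03,0.012,0,0],[0.085,0.03,0.012,0,0],[0.085,0.02,0.008,0,0],[0.085,0,0,0,0],[0.085,0,0,0,0]]]}}

```text
clock: 26.12
eef_pos: [0.5878, 0.3415, 0.2753]
tcp_rot: [-179.9, 0.1, 90.1]
force: [-0.0, 0.3, 0.0]
gripper_width: 0.993
finger_force: 0.0
```

```bash
python3 look.py red .095 .11
```

```text
[0.5878 0.3415 0.2753] [-1.799e+02  1.000e-01  9.010e+01] [-0.   0.3  0. ]
red 257 180 1454.0 (236, 158, 43, 45) [array([0.5925, 0.3512]), array([0.5922, 0.3552])]
```

Emit:
{"name": "apply_moves", "arguments": {"rows": [[[0.085,0.006,0.002,0,0],[0.085,0.006,0.002,0.02,0],[0.085,0,0,0.03,0],[0.085,0,0,0.01,0],[0.085,0,0,0,0]]]}}

```text
clock: 26.58
eef_pos: [0.5912, 0.3505, 0.2148]
tcp_rot: [-179.7, 0.2, 89.9]
force: [-0.7, -0.0, 0.3]
gripper_width: 0.99
finger_force: 0.0
```

```bash
python3 look.py red .095 .11
```

```text
[0.5912 0.3505 0.2148] [-179.7    0.2   89.9] [-0.7 -0.   0.3]
red 254 216 2479.0 (228, 186, 53, 60) [array([0.5927, 0.3514]), array([0.5926, 0.3573])]
```

Emit:
{"name": "apply_moves", "arguments": {"rows": [[[0.085,0.003,0.001,0.01,0],[0.085,0,0,0.02,0],[0.085,0,0,0.015,0],[0.085,0,0,0.008,0],[0.085,0,0,0,0]]]}}

```text
clock: 27.05
eef_pos: [0.5932, 0.3546, 0.1638]
tcp_rot: [-179.9, 0.1, 89.9]
force: [-1.1, 0.2, -0.8]
gripper_width: 0.994
finger_force: 0.0
```

Emit:
{"name": "apply_moves", "arguments": {"rows": [[[0.065,0,0,0.003,0],[0.055,0,0,0,0],[0.045,0,0,0,0],[0.035,0,0,0,0],[0.0,0,0,0,0]]], "force": 50}}

```text
clock: 27.47
eef_pos: [0.5938, 0.3551, 0.1631]
tcp_rot: [179.9, -0.1, 90.0]
force: [-0.8, -0.3, 2.8]
gripper_width: 0.378
finger_force: 49.3
```

Emit:
{"name": "apply_moves", "arguments": {"rows": [[[0.0,0,0,0,0],[0.0,0,0,0,0],[0.0,0,0,0,0]]]}}

```text
clock: 27.72
eef_pos: [0.5939, 0.355, 0.1631]
tcp_rot: [179.9, -0.1, 90.0]
force: [-2.4, -0.3, 6.0]
gripper_width: 0.38
finger_force: 49.4
```

Emit:
{"name": "apply_moves", "arguments": {"rows": [[[0.0,0,0,-0.003,0],[0.0,0,0,-0.007,0],[0.0,0,0,-0.015,0],[0.0,0,0,-0.025,0],[0.0,0,0,-0.03,0]]]}}

```text
clock: 28.13
eef_pos: [0.5927, 0.3542, 0.2412]
tcp_rot: [-179.8, 0.1, 89.9]
force: [1.1, 0.9, -1.5]
gripper_width: 0.381
finger_force: 49.8
```

Emit:
{"name": "apply_moves", "arguments": {"rows": [[[0.0,0,0,-0.03,0],[0.0,0,0,-0.02,0],[0.0,0,0,-0.01,0],[0.0,0,0,0,0],[0.0,-0.01,0,0,0]]]}}

```text
clock: 28.55
eef_pos: [0.5926, 0.3467, 0.3009]
tcp_rot: [-179.9, -0.0, 90.1]
force: [-0.5, 0.9, -3.3]
gripper_width: 0.376
finger_force: 49.8
```

Emit:
{"name": "apply_moves", "arguments": {"rows": [[[0.0,-0.02,0,0,0],[0.0,-0.03,0.001,0,0],[0.0,-0.03,0.001,0,0],[0.0,-0.03,0.001,0,0],[0.0,-0.03,0.001,0,0]]]}}

```text
clock: 28.97
eef_pos: [0.5964, 0.2023, 0.2994]
tcp_rot: [-179.8, 0.1, 89.9]
force: [1.1, 0.2, -1.8]
gripper_width: 0.374
finger_force: 49.8
```

Emit:
{"name": "apply_moves", "arguments": {"rows": [[[0.0,-0.03,0,0,0],[0.0,-0.03,0.001,0,0],[0.0,-0.03,0.001,0,0],[0.0,-0.03,0.001,0,0],[0.0,-0.03,0.001,0,0]]]}}

```text
clock: 29.38
eef_pos: [0.5999, 0.0525, 0.2996]
tcp_rot: [-179.8, 0.1, 89.9]
force: [0.9, -0.3, -2.3]
gripper_width: 0.376
finger_force: 49.8
```

Emit:
{"name": "apply_moves", "arguments": {"rows": [[[0.0,-0.03,0,0,0],[0.0,-0.03,0.001,0,0],[0.0,-0.03,0.001,0,0],[0.0,-0.03,0.001,0,0],[0.0,-0.02,0.001,0,0]]]}}

```text
clock: 29.8
eef_pos: [0.6033, -0.0894, 0.2998]
tcp_rot: [-179.8, 0.1, 89.8]
force: [0.3, -0.3, -2.0]
gripper_width: 0.376
finger_force: 49.8
```

Emit:
{"name": "apply_moves", "arguments": {"rows": [[[0.0,-0.02,0,0,0],[0.0,-0.01,0,0,0],[0.0,0,0,0,0],[0.0,0,0,0,0]]]}}

```text
clock: 30.13
eef_pos: [0.6046, -0.115, 0.3008]
tcp_rot: [-179.9, -0.0, 89.9]
force: [0.3, 1.0, -1.5]
gripper_width: 0.377
finger_force: 49.8
```

```bash
python3 look.py red .007 .25
```

```text
[ 0.6046 -0.115   0.3008] [-179.9   -0.    89.9] [ 0.3  1.  -1.5]
red 250 262 4593.5 (216, 220, 70, 82) [array([ 0.6031, -0.2497]), array([ 0.604 , -0.1088])]
red 252 174 828.0 (224, 163, 55, 23) [array([ 0.6054, -0.1268]), array([ 0.6048, -0.0682])]
```

Emit:
{"name": "apply_moves", "arguments": {"rows": [[[0.0,-0.01,0,0,0],[0.0,-0.015,0,0,0],[0.0,-0.009,0,0,0],[0.0,0,0,0.01,0],[0.0,0,0,0.02,0]]]}}

```text
clock: 30.6
eef_pos: [0.606, -0.1499, 0.2733]
tcp_rot: [179.8, 0.0, 89.9]
force: [-0.0, 0.3, -1.3]
gripper_width: 0.378
finger_force: 49.8
```

Emit:
{"name": "apply_moves", "arguments": {"rows": [[[0.0,0,0,0.025,0],[0.0,0,0,0.02,0],[0.0,0,0,0.015,0],[0.0,0,0,0.01,0],[0.0,0,0,0,0]]]}}

```text
clock: 31.02
eef_pos: [0.604, -0.1482, 0.1992]
tcp_rot: [-179.8, -0.0, 90.0]
force: [0.2, 0.5, -2.2]
gripper_width: 0.377
finger_force: 49.9
```

```bash
python3 look.py red .007 .1
```

```text
[ 0.604  -0.1482  0.1992] [-179.8   -0.    90. ] [ 0.2  0.5 -2.2]
red 250 262 4588.0 (216, 220, 70, 82) [array([ 0.6029, -0.2238]), array([ 0.6033, -0.17  ])]
red 251 179 3681.0 (210, 149, 83, 56) [array([ 0.6039, -0.1395]), array([ 0.6039, -0.1156])]
```

Emit:
{"name": "apply_moves", "arguments": {"rows": [[[0.0,-0.001,0,0.01,0],[0.0,0,0,0.008,0],[0.0,0,0,0.006,0],[0.0,0,0,0.002,0],[0.0,0,0,0,0]]]}}

```text
clock: 31.48
eef_pos: [0.6048, -0.1501, 0.1753]
tcp_rot: [-179.9, -0.0, 89.9]
force: [-0.1, -0.4, -0.7]
gripper_width: 0.381
finger_force: 49.9
```

Emit:
{"name": "apply_moves", "arguments": {"rows": [[[0.0,0,0,0.001,0],[0.0,0,0,0,0]]]}}

```text
clock: 31.65
eef_pos: [0.6052, -0.1503, 0.1752]
tcp_rot: [180.0, 0.0, 89.9]
force: [-0.3, -0.9, -1.1]
gripper_width: 0.377
finger_force: 49.9
```

```bash
python3 -c "
from h import *
s=env.camera('side')[140:260,225:385];a=env.camera('wrist')
cv2.imwrite('pics/w12.png',np.hstack([cv2.resize(a,(400,300),interpolation=2),cv2.resize(s,(390,300),interpolation=2)]))"
```

```text
(no output)
```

View pics/w12.png

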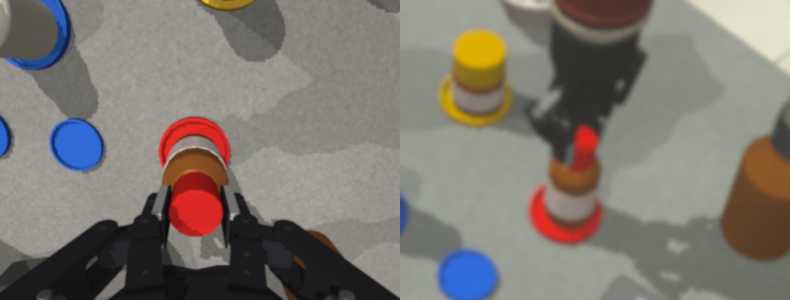

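The bottle is upright over the red coaster (side crop (565,215)), and the dispenser is clear. Lower the last 8 mm.

Emit:
{"name": "apply_moves", "arguments": {"rows": [[[0.0,0,-0.001,0.002,0],[0.0,0,0,0.002,0],[0.0,0,0,0.001,0],[0.0,0,0,0,0],[0.0,0,0,0,0]]]}}

```text
clock: 32.17
eef_pos: [0.604, -0.1502, 0.1698]
tcp_rot: [-180.0, 0.0, 89.9]
force: [1.1, 0.1, -1.4]
gripper_width: 0.378
finger_force: 49.9
```

Emit:
{"name": "apply_moves", "arguments": {"rows": [[[0.0,0,0,0.001,0],[0.0,0,0,0.001,0],[0.0,0,0,0,0]]]}}

```text
clock: 32.42
eef_pos: [0.604, -0.1502, 0.1677]
tcp_rot: [-180.0, -0.0, 90.0]
force: [-0.5, -0.5, -0.5]
gripper_width: 0.375
finger_force: 49.9
```

Emit:
{"name": "apply_moves", "arguments": {"rows": [[[0.0,0,0,0.001,0],[0.0,0,0,0,0]]]}}

```text
clock: 32.58
eef_pos: [0.6041, -0.1504, 0.1671]
tcp_rot: [180.0, 0.0, 89.9]
force: [-1.0, -0.3, 0.7]
gripper_width: 0.373
finger_force: 49.9
```

Contact as expected. Release, rise and back off so the top view is clear.

Emit:
{"name": "apply_moves", "arguments": {"rows": [[[0.04,0,0,0,0],[0.06,0,0,0,0],[0.085,0,0,0,0],[0.085,0,0,0,0],[0.085,0,0,-0.005,0]]]}}

```text
clock: 33.0
eef_pos: [0.6036, -0.1501, 0.1713]
tcp_rot: [-179.9, -0.0, 89.9]
force: [-0.0, 0.3, -0.6]
gripper_width: 0.988
finger_force: 0.0
```

Emit:
{"name": "apply_moves", "arguments": {"rows": [[[0.085,0,0,-0.02,0],[0.085,0,0,-0.03,0],[0.085,0,0,-0.03,0],[0.085,0,0,-0.03,0],[0.085,0,0,-0.02,0]]]}}

```text
clock: 33.42
eef_pos: [0.6044, -0.1507, 0.3055]
tcp_rot: [179.8, 0.0, 89.9]
force: [-0.0, -0.2, -0.4]
gripper_width: 0.995
finger_force: 0.0
```

Emit:
{"name": "apply_moves", "arguments": {"rows": [[[0.085,0.02,0,0,0],[0.085,0.035,0,0,0],[0.085,0.035,0,0,0],[0.085,0.035,0,0,0],[0.085,0.035,0,0,0]]]}}

```text
clock: 33.83
eef_pos: [0.604, 0.0112, 0.3025]
tcp_rot: [180.0, -0.0, 89.9]
force: [0.4, 0.6, 0.6]
gripper_width: 0.995
finger_force: 0.0
```

Emit:
{"name": "apply_moves", "arguments": {"rows": [[[0.085,0.035,-0.005,0,0],[0.085,0.035,-0.005,0,0],[0.085,0.035,-0.005,0,0],[0.085,0.035,-0.005,0,0],[0.085,0.035,-0.005,0,0]]]}}

```text
clock: 34.25
eef_pos: [0.5789, 0.1863, 0.3025]
tcp_rot: [180.0, -0.0, 89.9]
force: [0.8, -0.5, 0.4]
gripper_width: 0.996
finger_force: 0.0
```

Emit:
{"name": "apply_moves", "arguments": {"rows": [[[0.085,0.035,-0.01,0,0],[0.085,0.035,-0.01,0,0],[0.085,0.035,-0.01,0,0],[0.085,0.02,0,0,0],[0.085,0,0,0,0]]]}}

```text
clock: 34.67
eef_pos: [0.5472, 0.3162, 0.3017]
tcp_rot: [-179.9, -0.1, 90.4]
force: [-0.9, -0.1, 0.7]
gripper_width: 0.997
finger_force: 0.0
```

```bash
python3 - <<'E'
from h import *
HSV['yellow']=[((18,100,70),(35,255,255))]
s=env.get_state();print(s['eef_pos'],s['force'])
for n in('top','side'):
    img=env.camera(n); i=cam(n)
    for c,z in(('red',(.099,.007)),('blue',(.089,.007)),('yellow',(.069,.007)),('white',(.14,.03))):
        for u,v,a,k in blobs(img,c):
            if a<3000: print(n,c,round(u),round(v),a,[ray(i,[u,v],q)[0][:2].round(3) for q in z])
E
```

```text
[0.54719005 0.31618321 0.30167202] [-0.85262575 -0.05921821  0.68073474]
top red 316 175 209.0 [array([ 0.604, -0.153]), array([ 0.615, -0.169])]
top red 303 182 469.0 [array([ 0.589, -0.125]), array([ 0.599, -0.139])]
top blue 297 280 433.0 [array([ 0.38 , -0.116]), array([ 0.368, -0.127])]
top blue 254 249 327.5 [array([ 0.444, -0.023]), array([ 0.438, -0.025])]
top blue 247 241 372.0 [array([ 0.46 , -0.008]), array([ 0.457, -0.008])]
top blue 304 234 429.0 [array([ 0.477, -0.129]), array([ 0.475, -0.141])]
top yellow 232 165 951.0 [array([0.626, 0.028]), array([0.635, 0.03 ])]
top white 405 223 2193.0 [array([ 0.504, -0.333]), array([ 0.505, -0.378])]
top white 214 95 876.0 [array([0.763, 0.066]), array([0.799, 0.076])]
top white 392 81 62.0 [array([ 0.806, -0.31 ]), array([ 0.848, -0.352])]
top white 449 50 347.0 [array([ 0.889, -0.45 ]), array([ 0.943, -0.512])]
top white 219 38 791.0 [array([0.889, 0.059]), array([0.943, 0.068])]
top white 124 38 92.0 [array([0.89 , 0.266]), array([0.944, 0.303])]
top white 496 21 1286.5 [array([ 0.976, -0.581]), array([ 1.042, -0.661])]
side r
[... 320 characters left out ...]
.343, -0.169]), array([ 0.367, -0.13 ])]
side blue 252 250 342.0 [array([ 0.439, -0.181]), array([ 0.474, -0.143])]
side blue 204 232 138.5 [array([ 0.388, -0.076]), array([ 0.417, -0.026])]
side blue 210 204 276.5 [array([ 0.445, -0.019]), array([0.479, 0.036])]
side yellow 256 172 912.5 [array([0.612, 0.005]), array([0.651, 0.048])]
side yellow 142 103 142.5 [array([0.527, 0.449]), array([0.559, 0.528])]
side white 336 292 2741.5 [array([ 0.48 , -0.378]), array([ 0.536, -0.354])]
side white 290 130 283.0 [array([0.735, 0.013]), array([0.831, 0.099])]
side white 276 125 95.0 [array([0.719, 0.053]), array([0.812, 0.144])]
side white 201 32 266.5 [array([0.851, 0.581]), array([0.964, 0.755])]
```

The caps measure (0.604, -0.152) over the red coaster and (0.444, -0.021) over the blue one, both from two views. The jar on the pan, the mortar and the dispenser's spout are unchanged. Hand in.

```bash
python3 -c "
from rig import env
print(env.finish_job())"
```

```text
the job is handed in; nothing more can be done
None
```

Job handed in at about 35 s of the 120 s: the mixing jar went onto the balance pan first, then the squat jar, white can and amber bottle into the yellow, blue and red coasters, all set down gently and upright; the dispenser and mortar were left alone.

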